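Switch off, check the repaired power modules and hang them up

ROBOT

A 6-joint arm with a two-finger parallel gripper is mounted at the origin on the work surface. World frame = base frame: x ahead of the robot, y to its left, z up, the work surface at z = 0. Lengths are in m, angles in degrees, forces in N, time in s.
With the tool pointing down it reaches from about 0.3 to 1 m from the base axis. Payload 5.1 kg.
Tool frame: the origin (TCP) lies on the mounting face of the last link; the fingertips stand 190 mm ahead of it and the grasp point (between the pads) lies 171 mm ahead of it; z points along the fingers, y is the line along which they close (so a half turn about z gives the same grasp; the last joint's range is limited). The gripper opens to 95 mm and grips with 3 to 60 N. Pads are 20 mm wide; open, the fingers measure 119 mm over their backs; the gripper's body (75 mm by 180 mm) begins 59 mm behind the grasp point.
Start: joints at [-73.43, 7.093, 94.555, -0, 78.352, -4.733], TCP at [0.236, -0.606, 0.405] pointing down, gripper open.
Joint ranges: [-149.61, 149.61], [-58.7, 133.49], [1.44, 155.28], [-77.14, 257.14], [18.33, 153.61], [-166.67, 166.67]. Speed limits (degrees/s): [147.25, 147.25, 180, 180, 180, 180].

INTERFACE

Orientations are given as a 3x3 rotation matrix whose columns are the frame's x, y, z axes.
In Python, from bench import arm gives the robot as it stands.
- The arm moves only by the shell command python3 -m inch 'ROWS'. ROWS is JSON, a list of rows, each a list of 3 entries, a list of its own where there are three numbers: the shift along the world's x, y, z as a fraction of full scale, then the turn, a rotation vector about the world's x, y, z as a fraction of full scale, then the opening, from 0 (shut) to 1 (fully open). A call has 1 to 12 rows; each row shifts and turns the commanded pose from where the row before left it; what a row does not reach is not made up. Full scale, the value 1, is 30 mm for a shift and 0.15 rad for a turn. A row lasts 1/10 s, in which the tool goes at most 50 mm and 8.59 degrees, less where a joint would pass 70% of its speed; a pose out of reach is approached as far as the arm can. A call with a number of a shift or a turn outside -1 to 1 is refused whole. A call with a gripper value outside its range is refused whole. The fingers move at their own pace and stop on an object; the grip force is fixed at half the most. Time passes only in rows, so rows that do not move let the fingers close. It gives the time, the measured TCP pose, the force, the opening and the grip force at its end, in the units of the state.
- arm.get_obs(): the state, without advancing time (a new reading comes with each control period).
- arm.read_camera(name): name is "scene" or "top" or "wrist"; returns (picture, depth): 400x640x3 uint8, blue, green, red; 400x640 float32, m along the optical axis (not along the pixel's ray), 0 where there is no reading.
- arm.camera_info(name): a dict with "fx", "fy", "cx", "cy" (pixels), "D" ([k1, k2, p1, p2, k3] as OpenCV has them; the pictures are not rectified), "extrinsics" (4x4, takes a point from camera to world coordinates). Camera axes: x right, y up, looking along -z (the intrinsics and any distortion apply to the point x, -y, -z); pixel columns grow to the right and rows downward; lengths in m; the calibration is good to about 2 mm. A picture is of the moment at which its call begins: read the wrist's pose just before it. camera_info takes no time and is no camera call; for the wrist camera it gives the pose at the moment of the call.
- arm.close_job(): hands the job in; it is judged then, once.
Trained networks look in the newest picture that a camera, given by its name, has taken for a name from the list of things; names that differ only in an ending like _2 or _b are one class to them, and where a whole thing is asked for, a point or a joint stands for the part that bears it (a point fixed in the world has none). Each returns a list of dicts, best first, with "p" (0 to 1); they miss things now and then, are a little off and sometimes report something else, mostly with a low value. They report only what shows in the picture. A call takes as long as a camera call. They do not tell look-alikes from the thing itself.
- arm.recognise(camera, label): "position" ([x, y, z] in m, in world coordinates, good to about 4 mm: the middle of the surface that is visible of it).
- arm.landmark_of(camera, label): "position" ([x, y, z] in m, in world coordinates, good to about 4 mm: a listed point, or the origin of a listed thing).
The state is a dict: "t": time; "joint_pos": joint angles; "qd": joint speeds; "joint_torque": joint torques, N m; "ee_pos": TCP position; "orientation": TCP orientation; "wrist_force": force on the tool from outside, world axes, zero at the start; "moment": the same for the moment, N m; "gripper_width": opening from 0.0 (shut) to 1.0 (fully open); "finger_force": force on a finger pad.
Only numpy, scipy, OpenCV 4.12 (cv2) and the standard library are available. Lean on these libraries where they do the work, as an engineer would, in place of code of your own. Each camera call takes 0.05 s, during which the arm holds its last target. There are 200 camera calls.

TASK

First switch off the bench supply by throwing its lever fully over, away from the robot. Then check every power module standing on the bench with the infrared thermometer: holding it, aim at the black chip on the module's board from a hand's breadth away (about 5 to 18 cm) and keep it steady there for two seconds, taking the largest module first and the smallest last, and without touching the modules with the thermometer. Stand the thermometer upright in the middle of its charging plate again, and hang every module astride the rail, its open underside over the bar. Knock over neither the flux bottle nor the tin.

Things in the scene. Friction and masses are not known exactly. Their poses are not given: they have to be found in the camera images.
- mod_large_center (a point): large power module (may be absent): tunnel-shaped aluminium heat sink, 110 mm long (x, along the tunnel), 44 mm wide (y), 62 mm high, open below and at both ends, standing on flanges (4 mm thick, 12 mm out on each side) of its flat 4 mm side walls; green circuit board with parts up to 8 mm tall on top. This point: its middle, 31 mm above its underside; z up. Take it across its side walls
- mod_large_chip (a point): the measuring spot of the large module: middle of the top of the black 14 mm square chip on its board, 68 mm above the underside, 24 mm along +x from the module's middle
- mod_large_saddle (a point): point inside the large module, 47 mm above its underside on its middle plane: the rail's axis passes here, along the module's x, when the module sits astride the rail. The tunnel is 36 mm wide; its roof is a gable of two 45 degree slopes meeting 57 mm above the underside, so it centres itself on the bar
- mod_medium_center (a point): medium power module (may be absent): tunnel-shaped aluminium heat sink, 80 mm long (x, along the tunnel), 44 mm wide (y), 62 mm high, open below and at both ends, standing on flanges (4 mm thick, 12 mm out on each side) of its flat 4 mm side walls; green circuit board with parts up to 8 mm tall on top. This point: its middle, 31 mm above its underside; z up. Take it across its side walls
- mod_medium_chip (a point): the measuring spot of the medium module: middle of the top of the black 14 mm square chip on its board, 68 mm above the underside, 18 mm along +x from the module's middle
- mod_medium_saddle (a point): point inside the medium module, 47 mm above its underside on its middle plane: the rail's axis passes here, along the module's x, when the module sits astride the rail. The tunnel is 36 mm wide; its roof is a gable of two 45 degree slopes meeting 57 mm above the underside, so it centres itself on the bar
- mod_small_center (a point): small power module (may be absent): tunnel-shaped aluminium heat sink, 50 mm long (x, along the tunnel), 44 mm wide (y), 62 mm high, open below and at both ends, standing on flanges (4 mm thick, 12 mm out on each side) of its flat 4 mm side walls; green circuit board with parts up to 8 mm tall on top. This point: its middle, 31 mm above its underside; z up. Take it across its side walls
- mod_small_chip (a point): the measuring spot of the small module: middle of the top of the black 14 mm square chip on its board, 68 mm above the underside, 11 mm along +x from the module's middle
- mod_small_saddle (a point): point inside the small module, 47 mm above its underside on its middle plane: the rail's axis passes here, along the module's x, when the module sits astride the rail. The tunnel is 36 mm wide; its roof is a gable of two 45 degree slopes meeting 57 mm above the underside, so it centres itself on the bar
- thermo_grip (a point): middle of the head of the handheld infrared thermometer (0.28 kg, like a small pistol standing on its foot); the head is a grey box 76 mm long, 34 mm wide with flat parallel sides, 34 mm high, pitched 40 degrees nose down, 92 mm straight above the foot's underside. x = the way it looks (forward and 40 degrees down), y = across the head, the way to take it from above
- thermo_eye (a point): centre of the thermometer's round black nose, 45 mm ahead of the head's middle along the same x; it looks along its x axis. While the thermometer stands it is 29 mm lower and 34 mm ahead of the head's middle
- dock: charging plate of the thermometer, fixed: grey plate 100 x 90 mm, 4 mm thick; origin at the centre of its underside
- rail_mid (a point): hanging rail, fixed: round steel bar 14 mm thick, its axis level and 140 mm above the bench, running along y between two 14 mm posts 420 mm apart; this point is the middle of the bar on its axis, y along the bar
- supply (a joint): toggle lever of the bench supply's switch box; 0 = ON, leaning back to the box's -x side by 0.5 rad; 1.0 rad = OFF, leaning 0.5 rad to the box's +x side, its stop. It turns stiffly (about 1 N at the tip) and stays where it is left; it may start up to 0.15 rad
- supply_tip (a point): centre of the lever's black ball grip, 26 mm across, at the end of a 10 mm rod; 80 mm from the lever's pivot
- supply_base: switch box, fixed, 70 x 50 mm (x, y), 25 mm high: origin at the centre of its underside; the lever's pivot is 22 mm above it, along y; the lever swings in the box's x-z plane
- flux_bottle: bystander: clear plastic bottle, 36 mm across, 70 mm tall, standing; origin at the centre of its underside, z up
- tin: bystander: open aluminium tin cup, 60 mm across, 50 mm tall, standing; origin at the centre of its underside, z up
- thermo: the thermometer as a whole; foot 64 x 48 x 16 mm, black handle 30 x 26 mm, grey head on top; origin at the centre of its foot's underside, z up, x horizontal forward
There are look-alikes about, which are no part of the job. Leave any pink, purple or yellow look-alike of the thermo alone.

How it is judged:
By the outcome, as a careful person would: the job done as asked, in the order asked, and still so for the second after the job is handed in, with the robot touching nothing.
Of mod_large, mod_medium, mod_small only 2 to 3 are there at a start; the rules pass over those that are not, and their reading is None.
At some moment in a run one of mod_large, mod_medium, mod_small may be knocked a few centimetres aside while the robot is not near it.
It also fails if it takes over 210 s, if anything falls off the work surface, if the arm or the gripper's body presses on something with over 40 N, if the wrist force passes 120 N, or if a joint passes its speed limit or range.

## Working session

There is one attempt and no reset: what is moved stays moved. The work goes in short steps, Python scripts to look and compute and a shell command to move; the robot and the scene stay as the last step left them, time stands still between calls to the robot, and variables do not carry over. Pictures are saved under pics/ and viewed, at most 14 in all, crops included, and the job is handed in when it is done.

```bash
ls; mkdir -p pics
cat > h.py <<'E'
from bench import arm
import numpy as np, cv2
def snap(c,f,crop=None):
    im,d=arm.read_camera(c)
    cv2.imwrite('pics/'+f,im); return im,d
def find(cam,labels,n=2):
    for l in labels:
        r=arm.landmark_of(cam,l)
        print(cam,l,[(np.round(x['position'],3).tolist(),round(x['p'],2)) for x in r[:n]])
E
python3 - <<'E'
from h import *
a,_=snap('top','top0.png'); b,_=snap('scene','scene0.png')
L=['mod_large_center','mod_large_chip','mod_medium_center','mod_medium_chip','mod_small_center','mod_small_chip','thermo_grip','thermo_eye','dock','rail_mid','supply_tip','supply_base','flux_bottle','tin','thermo']
find('top',L,3); 
print(arm.get_obs())
for c in('top','scene'): print(arm.camera_info(c))
E
```

```text
pics
top mod_large_center []
top mod_large_chip []
top mod_medium_center [([0.442, -0.319, 0.07], 0.71), ([0.48, 0.057, 0.03], 0.65)]
top mod_medium_chip [([0.495, 0.051, 0.069], 0.59)]
top mod_small_center [([0.472, 0.277, 0.034], 0.68), ([0.467, 0.28, 0.049], 0.36)]
top mod_small_chip [([0.484, 0.28, 0.072], 0.86)]
top thermo_grip [([0.427, -0.464, 0.09], 0.92), ([0.423, -0.344, 0.098], 0.79), ([0.279, -0.404, 0.093], 0.74)]
top thermo_eye [([0.398, -0.485, 0.062], 0.87), ([0.437, -0.314, 0.07], 0.84), ([0.302, -0.255, 0.063], 0.76)]
top dock []
top rail_mid [([0.638, -0.009, 0.142], 0.68)]
top supply_tip [([0.512, 0.391, 0.099], 0.4), ([0.462, 0.276, 0.047], 0.21)]
top supply_base [([0.537, 0.39, -0.0], 0.7)]
top flux_bottle []
top tin [([0.379, 0.388, 0.005], 0.76)]
top thermo [([0.278, -0.402, 0.0], 0.92), ([0.425, -0.346, -0.0], 0.83), ([0.282, -0.278, 0.001], 0.81)]
{'t': 0.85, 'joint_pos': array([-7.34293578e+01,  7.09061923e+00,  9.45532888e+01, -1.12161247e-03,
        7.83523892e+01, -4.73270233e+00]), 'qd': array([-0.05493437,  0.01652028, -0.02371701, -0.00167309, -0.147
[... 774 characters left out ...]
extrinsics': array([[ 0.01056609,  0.99531322, -0.09612465,  0.33019717],
       [-0.99993432,  0.01094397,  0.00340483, -0.02151265],
       [ 0.00444085,  0.09608236,  0.99536348,  1.41569694],
       [ 0.        ,  0.        ,  0.        ,  1.        ]])}
{'fx': 464.4395388512534, 'fy': 464.4395388512534, 'cx': 325.57458372986986, 'cy': 202.01316658999096, 'D': array([-0.06124855,  0.        ,  0.        ,  0.        ,  0.        ]), 'extrinsics': array([[ 0.58437551, -0.45796163,  0.66990777,  1.42989843],
       [ 0.81147322,  0.33391844, -0.47959325, -0.70437908],
       [-0.00405925,  0.82387476,  0.56675736,  0.9256982 ],
       [ 0.        ,  0.        ,  0.        ,  1.        ]])}
```

View pics/top0.png

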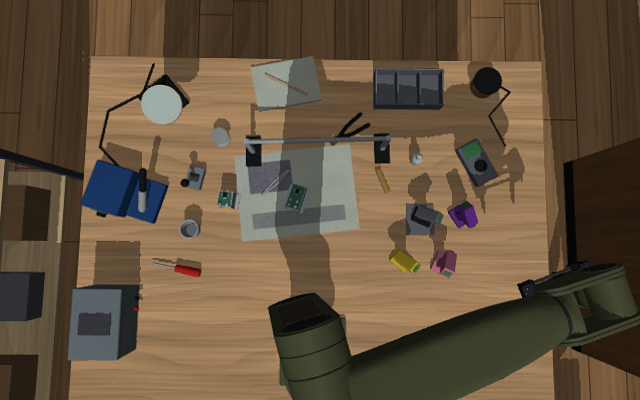

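View pics/scene0.png

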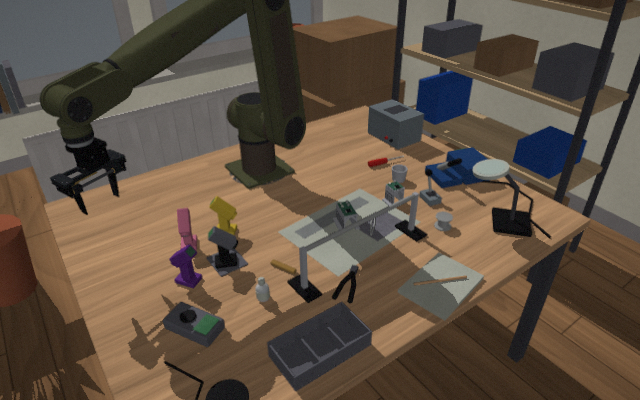

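The top view shows the rail (250–385,140), the medium module (296,196), the small module (228,199), the supply (190,180) and the tin (190,229). The flux bottle is at (416,158). The real grey/black thermometer is on its dock (425,217), with purple, pink and yellow decoys around it. No large module is visible so far. I'll zoom in next.

Run:
```python
from h import *
a=cv2.imread('pics/top0.png'); b=cv2.imread('pics/scene0.png')
z=lambda im,x,y,w,h:cv2.resize(im[y:y+h,x:x+w],(400,300),interpolation=cv2.INTER_CUBIC)
cv2.imwrite('pics/c1.png',np.vstack([np.hstack([z(a,160,145,100,75),z(a,380,180,120,90)]),np.hstack([z(b,370,150,100,75),z(b,160,190,120,90)])]))
L=['mod_large_center','mod_medium_center','mod_medium_chip','mod_small_center','mod_small_chip','thermo_grip','thermo_eye','dock','rail_mid','supply_tip','supply_base','flux_bottle','tin']
find('scene',L,4); find('top',['supply','thermo_grip','thermo_eye'],5)
```

```text
scene mod_large_center []
scene mod_medium_center [([0.48, 0.057, 0.033], 0.57)]
scene mod_medium_chip [([0.498, 0.051, 0.071], 0.56)]
scene mod_small_center [([0.466, 0.281, 0.027], 0.84)]
scene mod_small_chip [([0.481, 0.279, 0.068], 0.81)]
scene thermo_grip [([0.427, -0.464, 0.092], 0.86), ([0.286, -0.283, 0.089], 0.75), ([0.422, -0.344, 0.098], 0.62), ([0.277, -0.403, 0.089], 0.58)]
scene thermo_eye [([0.434, -0.312, 0.07], 0.94), ([0.305, -0.253, 0.067], 0.9), ([0.311, -0.417, 0.064], 0.86), ([0.399, -0.489, 0.065], 0.73)]
scene dock [([0.417, -0.339, -0.002], 0.89)]
scene rail_mid [([0.64, -0.007, 0.143], 0.88), ([0.424, -0.343, 0.095], 0.6)]
scene supply_tip [([0.518, 0.391, 0.098], 0.42), ([0.466, 0.282, 0.049], 0.3)]
scene supply_base [([0.438, -0.314, 0.066], 0.73), ([0.538, 0.387, 0.004], 0.61)]
scene flux_bottle [([0.605, -0.323, 0.003], 0.57)]
scene tin [([0.375, 0.391, -0.0], 0.72)]Traceback (most recent call last):
  File "<stdin>", line 6, in <module>
  File "h.py", line 8, in find
    r=arm.landmark_of(cam,l)
ValueError: it knows: dock, flux_bottle, mod_large_center, mod_large_chip, mod_large_saddle, mod_medium_center, mod_medium_chip, mod_medium_saddle, mod_small_center, mod_small_chip, mod_small_saddle, rail_mid, su
```

View pics/c1.png

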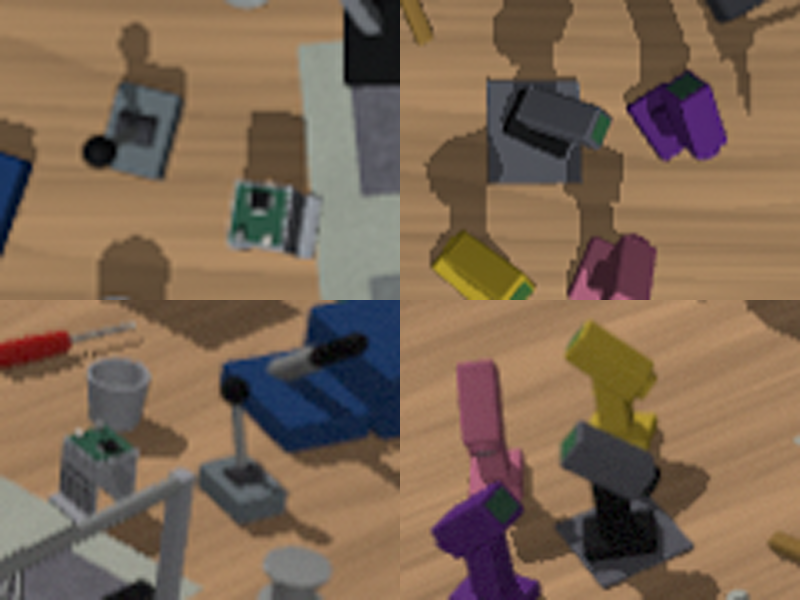

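The grey/black thermometer's nose points toward +y. The lever leans toward the robot (-x). Before approaching the supply I'll get obstacle heights around it and the axis directions.

```bash
cat >> h.py <<'E'
def cloud(cam):
    im,d=arm.read_camera(cam); i=arm.camera_info(cam)
    v,u=np.mgrid[0:400,0:640]
    K=np.array([[i['fx'],0,i['cx']],[0,i['fy'],i['cy']],[0,0,1]])
    p=cv2.undistortPoints(np.stack([u,v],-1).reshape(-1,1,2).astype(np.float64),K,i['D']).reshape(400,640,2)
    P=np.stack([p[...,0]*d,-p[...,1]*d,-d],-1)@i['extrinsics'][:3,:3].T+i['extrinsics'][:3,3]
    P[d==0]=np.nan
    return im,P
E
python3 - <<'E'
from h import *
im,P=cloud('top')
ok=np.isfinite(P[...,2])
# max height grid
for x0 in np.arange(0.85,0.25,-0.05):
    r=[]
    for y0 in np.arange(0.7,-0.55,-0.05):
        m=ok&(abs(P[...,0]-x0)<.025)&(abs(P[...,1]-y0)<.025)
        r.append('%4d'%(1000*P[...,2][m].max()) if m.any() else '  --')
    print('%.2f'%x0,' '.join(r))
R=P[ok&(P[...,2]>.135)&(P[...,2]<.16)&(abs(P[...,0]-.64)<.03)&(abs(P[...,1])<.24)]
print('rail',np.polyfit(R[:,1],R[:,0],1),R[:,1].min(),R[:,1].max(),np.median(R[:,2]))
B=P[ok&(P[...,2]>.075)&(np.hypot(P[...,0]-.515,P[...,1]-.39)<.04)]
print('ball',len(B),np.median(B,0))
B=P[ok&(P[...,2]>.02)&(P[...,2]<.028)&(np.hypot(P[...,0]-.54,P[...,1]-.39)<.06)]
print('box',cv2.minAreaRect(B[:,:2].astype(np.float32)))
for n,c in(('med',(.48,.057)),('small',(.469,.279))):
    B=P[ok&(P[...,2]>.055)&(P[...,2]<.075)&(np.hypot(P[...,0]-c[0],P[...,1]-c[1])<.06)]
    print(n,cv2.minAreaRect(B[:,:2].astype(np.float32)))
print(arm.camera_info('wrist'), arm.get_obs()['t'])
E
```

```text
0.85    8    6    7   24   26   24    9   11    8    7   20   25   24   23   21    6    9    9   55   48   13   49   54    7   60
0.80   12   12   20   26  160   26   27    6    8    9   17   20   19   23   19    8    8    7   54   55   55   55   57    7   58
0.75   13   16    7   10  217  220  213    8    9    7   18   16   10    7    6    6   19   18    9    9    7    9    8    7    8
0.70   13    9    9    9  213  213  205   44   46    8   16    6    7    7    8   13   19   22   16   13    8   14    7    9   35
0.65   14    6   10    8    7  199  193   42   46    8  155  152  153  153  151  154  151  151  151  135    8    9    8   42   44
0.60   71   73    7   10    9    8   24    6    9    8  149   10    9    8    7   10    8   10   17   14   74   73    9   41   47
0.55   74   78   78   75  131    8   66   38    8    8    9   12   12    6    9    8    9    8   23   18    7   10    9    6   44
0.50   76   80   78  100  120   27  111   30   73   71    9   12   66   72   10   10   10    9   17   17    9    8    8    8   36
0.45   76   77   77   80   75    8    7   10   72   71    9 
[... 766 characters left out ...]
7504, 0.0800929069519043), 72.20907592773438)
small ((0.46835142374038696, 0.27619668841362), (0.04480879381299019, 0.05032763630151749), 83.79309844970703)
{'fx': 336.70828527865723, 'fy': 336.70828527865723, 'cx': 318.5615971189016, 'cy': 200.71475913848977, 'D': array([-0.03572782,  0.        ,  0.        ,  0.        ,  0.        ]), 'extrinsics': array([[ 3.63814388e-01,  8.96755093e-01,  2.51931327e-01,
         3.07446598e-01],
       [-9.31471294e-01,  3.50090586e-01,  9.89838897e-02,
        -5.78289729e-01],
       [ 5.65521252e-04, -2.70678563e-01,  9.62669619e-01,
         3.84020743e-01],
       [ 0.00000000e+00,  0.00000000e+00,  0.00000000e+00,
         1.00000000e+00]])} 1.55
```

Pivot is at (0.540,0.384), box +x yaw is -11°. I'll approach behind the lever with closed fingers.

```bash
python3 -m inch '[[[0.5,1,0],[0,0,-0.316],0],[[0.5,1,0],[0,0,-0.316],0],[[0.5,1,0],[0,0,-0.316],0],[[0.5,1,0],[0,0,-0.316],0],[[0.5,1,0],[0,0,-0.316],0],[[0.5,1,0],[0,0,-0.316],0],[[0.5,1,0],[0,0,-0.316],0],[[0.5,1,0],[0,0,-0.316],0],[[0.5,1,0],[0,0,-0.316],0],[[0.5,1,0],[0,0,-0.316],0],[[0.5,1,0],[0,0,-0.316],0],[[0.5,1,0],[0,0,-0.316],0]]'
python3 -m inch '[[[0,1,0],[0,0,0],0],[[0,1,0],[0,0,0],0],[[0,1,0],[0,0,0],0],[[0,1,0],[0,0,0],0],[[0,1,0],[0,0,0],0],[[0,1,0],[0,0,0],0],[[0,1,0],[0,0,0],0],[[0,1,0],[0,0,0],0],[[0,1,0],[0,0,0],0],[[0,1,0],[0,0,0],0],[[0,1,0],[0,0,0],0],[[0,1,0],[0,0,0],0]]'
python3 -m inch '[[[0,1,0],[0,0,0],0],[[0,1,0],[0,0,0],0],[[0,1,0],[0,0,0],0],[[0,1,0],[0,0,0],0],[[0,1,0],[0,0,0],0],[[0,1,0],[0,0,0],0],[[0,1,0],[0,0,0],0],[[0,0,0],[0,0,0],0]]'
python3 - <<'E'
from h import *
o=arm.get_obs();print(o['orientation'].round(3).tolist(),o['joint_pos'].round(1))
E
```

```text
t: 2.75
ee_pos: [0.4164, -0.2443, 0.405]
orientation: [[0.98, -0.198, 0.001], [-0.198, -0.98, -0.0], [0.001, 0.0, -1.0]]
wrist_force: [0.6, -0.8, -0.5]
gripper_width: 0.046
finger_force: 0.0
t: 3.95
ee_pos: [0.4158, 0.1157, 0.4051]
orientation: [[0.981, -0.196, 0.001], [-0.196, -0.981, 0.0], [0.001, -0.0, -1.0]]
wrist_force: [-0.9, -0.5, -0.2]
gripper_width: 0.007
finger_force: 0.0
t: 4.75
ee_pos: [0.4158, 0.3267, 0.4048]
orientation: [[0.981, -0.192, -0.0], [-0.192, -0.981, 0.001], [-0.0, -0.001, -1.0]]
wrist_force: [0.4, -0.4, -0.6]
gripper_width: 0.003
finger_force: 0.0
[[0.981, -0.192, -0.0], [-0.192, -0.981, 0.001], [-0.0, -0.001, -1.0]] [ 32.3  -8.4 109.9   0.   78.5 133.4]
```

```bash
python3 -m inch '[[[0.5,0.8,-0.4],[0,0,0],0],[[0.5,0.8,-0.4],[0,0,0],0],[[0.5,0.8,-0.9],[0,0,0],0],[[0,0,-1],[0,0,0],0],[[0,0,-1],[0,0,0],0],[[0,0,-1],[0,0,0],0],[[0,0,0],[0,0,0],0]]'
python3 -m inch '[[[0.4,-0.08,0],[0,0,0],0],[[0.4,-0.08,0],[0,0,0],0],[[0.4,-0.08,0],[0,0,0],0],[[0.4,-0.08,0],[0,0,0],0],[[0.4,-0.08,0],[0,0,0],0],[[0.4,-0.08,0],[0,0,0],0],[[0.3,-0.06,0],[0,0,0],0],[[0.2,-0.04,0],[0,0,0],0],[[0.1,-0.02,0],[0,0,0],0],[[0,0,0],[0,0,0],0]]'
python3 - <<'E'
from h import *
im,P=cloud('top');cv2.imwrite('pics/t1.png',cv2.resize(im[130:220,150:270],(640,480)))
B=P[(P[...,2]>.07)&(P[...,2]<.12)&(np.hypot(P[...,0]-.56,P[...,1]-.385)<.06)]
print(len(B),np.median(B,0) if len(B) else 0)
find('scene',['supply_tip','mod_large_center'])if 0 else None
im,P=cloud('scene');B=P[(im.max(2)<40)&(P[...,2]>.06)&(P[...,2]<.13)&(np.hypot(P[...,0]-.575,P[...,1]-.385)<.06)];print(len(B),np.median(B,0) if len(B) else 0)
cv2.imwrite('pics/t1.png',cv2.resize(im[120:240,360:520],(800,600),interpolation=cv2.INTER_CUBIC))
E
```

```text
t: 5.45
ee_pos: [0.4596, 0.3945, 0.2585]
orientation: [[0.981, -0.196, -0.008], [-0.196, -0.981, -0.006], [-0.007, 0.008, -1.0]]
wrist_force: [-0.2, 0.0, -0.2]
gripper_width: 0.003
finger_force: 0.0
t: 6.45
ee_pos: [0.5514, 0.3783, 0.2635]
orientation: [[0.981, -0.196, 0.0], [-0.196, -0.981, -0.0], [0.0, 0.0, -1.0]]
wrist_force: [0.3, -0.8, 0.6]
gripper_width: 0.008
finger_force: 0.0
14 [0.57111119 0.36726819 0.09278992]
130 [0.56238523 0.3705864  0.10134116]
```

View pics/t1.png

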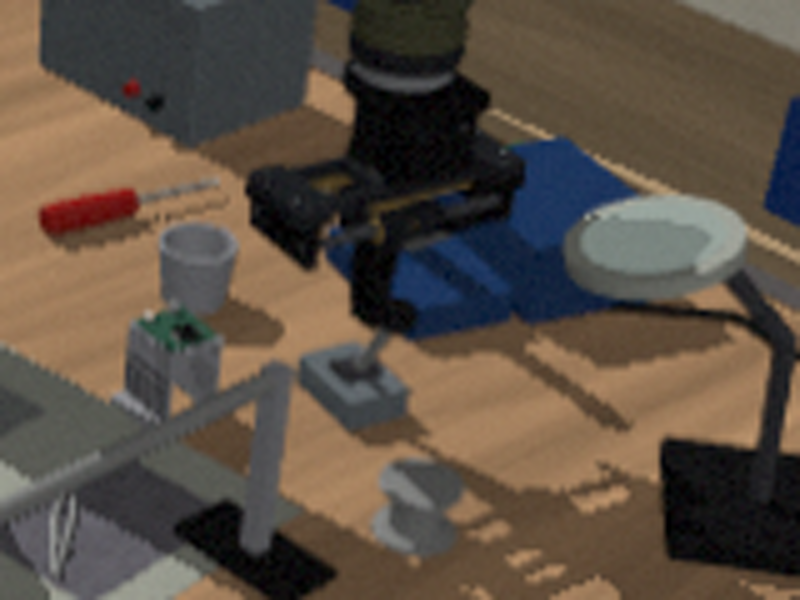

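The lever now leans over to the far side, with the ball just ahead of the fingers at (395,315). I'll push gently until it meets the stop.

```bash
python3 -m inch '[[[0.1,-0.02,0],[0,0,0],0],[[0,0,0],[0,0,0],0]]'; python3 -m inch '[[[0.1,-0.02,0],[0,0,0],0],[[0,0,0],[0,0,0],0]]';python3 -m inch '[[[0.1,-0.02,0],[0,0,0],0],[[0,0,0],[0,0,0],0]]'
```

```text
t: 6.75
ee_pos: [0.5533, 0.3782, 0.2635]
orientation: [[0.981, -0.196, -0.003], [-0.196, -0.981, 0.0], [-0.003, 0.0, -1.0]]
wrist_force: [-4.6, 2.0, 2.1]
gripper_width: 0.005
finger_force: 2.5
t: 6.95
ee_pos: [0.555, 0.378, 0.2632]
orientation: [[0.981, -0.196, -0.008], [-0.196, -0.981, 0.0], [-0.008, 0.001, -1.0]]
wrist_force: [-11.8, 2.4, 4.9]
gripper_width: 0.002
finger_force: 6.2
t: 7.15
ee_pos: [0.5566, 0.3779, 0.263]
orientation: [[0.981, -0.195, -0.014], [-0.195, -0.981, 0.0], [-0.014, 0.003, -1.0]]
wrist_force: [-18.5, 2.2, 8.2]
gripper_width: 0.002
finger_force: 10.0
```

```bash
python3 -m inch '[[[-0.8,0.16,0],[0,0,0],0],[[-0.3,0,1],[0,0,0],0],[[0,0,1],[0,0,0],0],[[0,-0.3,1],[0,0,0],0],[[0,-1,1],[0,0,0.4],1],[[0,-1,1],[0,0,0.4],1],[[-0.2,-1,0],[0,0,0.4],1],[[-0.2,-1,0],[0,0,0.4],1],[[-0.2,-1,0],[0,0,0.4],1],[[-0.2,-1,0],[0,0,0.4],1],[[-0.2,-1,0],[0,0,0.4],1],[[-0.2,-1,0],[0,0,0.4],1]]'
python3 -m inch '[[[-0.2,-1,0],[0,0,0.4],1],[[-0.2,-1,0],[0,0,0.4],1],[[-0.2,-1,0],[0,0,0.4],1],[[-0.2,-1,0],[0,0,0.4],1],[[-0.2,-1,0],[0,0,0.4],1],[[-0.2,-1,0],[0,0,0.4],1],[[-0.2,-1,0],[0,0,0.4],1],[[-0.2,-1,0],[0,0,0.4],1],[[0,-1,0],[0,0,0.4],1],[[0,-1,0],[0,0,0.4],1],[[0,-1,0],[0,0,0.4],1],[[0,-1,0],[0,0,0.4],1]]'
python3 - <<'E'
from h import *
im,P=cloud('top')
find('top',['mod_large_center','mod_medium_center','mod_small_center','supply_tip','thermo_grip','thermo_eye'],4)
B=P[(P[...,2]>.075)&(P[...,2]<.12)&(np.hypot(P[...,0]-.56,P[...,1]-.385)<.06)]
print('ball',len(B),np.median(B,0))
im,P=cloud('wrist');cv2.imwrite('pics/w1.png',im)
find('wrist',['thermo_grip','thermo_eye','dock'],4)
E
```

```text
t: 8.35
ee_pos: [0.4907, 0.1313, 0.4142]
orientation: [[0.959, 0.282, 0.002], [0.282, -0.959, -0.0], [0.002, 0.001, -1.0]]
wrist_force: [0.7, 0.4, -0.7]
gripper_width: 0.621
finger_force: 0.0
t: 9.55
ee_pos: [0.4429, -0.2289, 0.4142]
orientation: [[0.536, 0.844, 0.001], [0.844, -0.536, -0.002], [-0.001, 0.002, -1.0]]
wrist_force: [0.7, -0.1, 0.3]
gripper_width: 1.003
finger_force: 0.0
top mod_large_center []
top mod_medium_center [([0.479, 0.059, 0.031], 0.69)]
top mod_small_center [([0.471, 0.279, 0.033], 0.84), ([0.422, -0.349, 0.005], 0.32)]
top supply_tip [([0.535, 0.388, 0.002], 0.63), ([0.581, 0.377, 0.092], 0.6), ([0.484, 0.281, 0.074], 0.5)]
top thermo_grip [([0.425, -0.464, 0.091], 0.76), ([0.424, -0.341, 0.1], 0.55), ([0.277, -0.4, 0.093], 0.55), ([0.28, -0.28, 0.092], 0.42)]
top thermo_eye [([0.312, -0.417, 0.064], 0.79), ([0.439, -0.316, 0.07], 0.63), ([0.396, -0.485, 0.062], 0.61)]
ball 69 [0.57510837 0.3742415  0.09983233]
wrist thermo_grip [([0.282, -0.278, 0.097], 0.79), ([0.419, -0.351, 0.096], 0.71)]
wrist thermo_eye [([0.303, -0.251, 0.059], 0.78), ([0.436, -0.318, 0.069], 0.75)]
wrist dock []
```

View pics/w1.png

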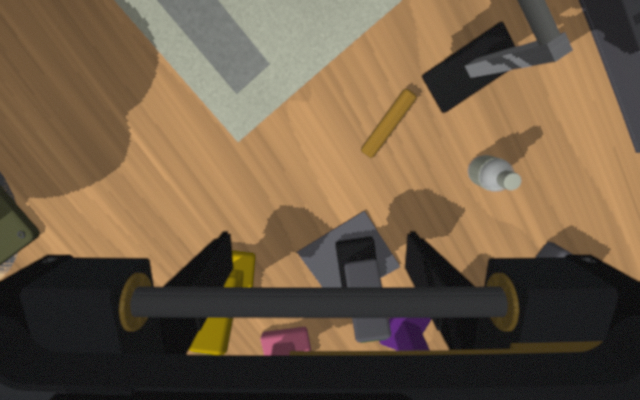

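Supply is OFF (ball near (0.577,0.376)). The wrist view shows the grey thermometer head at (360,270) on its plate, yellow at left, purple at right and the flux bottle (490,175). I'll fit its heading from depth.

Run:
```python
from h import *
for c in('wrist','top','scene'):
    im,P=cloud(c)
    m=(P[...,2]>.075)&(P[...,2]<.15)&(np.hypot(P[...,0]-.423,P[...,1]+.345)<.062)
    sat=im.max(2).astype(int)-im.min(2)
    m&=sat<50
    B=P[m];r=cv2.minAreaRect(B[:,:2].astype(np.float32));print(c,len(B),r,B[:,2].max())
    m=(P[...,2]>.002)&(P[...,2]<.012)&(np.hypot(P[...,0]-.42,P[...,1]+.34)<.08)&(sat<25)
    B=P[m];print('dock',len(B),cv2.minAreaRect(B[:,:2].astype(np.float32)) if len(B)>5 else 0)
```

```text
wrist 1836 ((0.42582640051841736, -0.34371423721313477), (0.0803418904542923, 0.03438733145594597), 66.39102172851562) 0.13240344105281537
dock 2736 ((0.4168285131454468, -0.34036582708358765), (0.09932752698659897, 0.08915767073631287), 0.4148503243923187)
top 49 ((0.4121682643890381, -0.34555748105049133), (0.07858297228813171, 0.02696499414741993), 80.1861343383789) 0.11941433096833531
dock 110 ((0.3847333490848541, -0.34148970246315), (0.04174321889877319, 0.08970194309949875), 0.4601188898086548)
scene 418 ((0.4259747266769409, -0.34598445892333984), (0.07864776253700256, 0.03988225758075714), 71.71600341796875) 0.13531073377945746
dock 362 ((0.4130284786224365, -0.3398587703704834), (0.09443400055170059, 0.11305410414934158), 89.1039047241211)
```

```bash
python3 -m inch '[[[-0.15,-0.96,0],[0,0,0.26],1],[[-0.15,-0.96,0],[0,0,0.26],1],[[-0.15,-0.96,0],[0,0,0.26],1],[[-0.15,-0.96,0],[0,0,0.25],1],[[0,0,-0.9],[0,0,0],1],[[0,0,-0.8],[0,0,0],1],[[0,0,-0.8],[0,0,0],1],[[0,0,-0.8],[0,0,0],1],[[0,0,-0.8],[0,0,0],1],[[0,0,-0.8],[0,0,0],1],[[0,0,0],[0,0,0],1]]'
python3 -m inch '[[[0,0,0],[0,0,0],0.2],[[0,0,0],[0,0,0],0.1],[[0,0,0],[0,0,0],0],[[0,0,0],[0,0,0],0],[[0,0,0],[0,0,0],0],[[0,0,0],[0,0,0],0],[[0,0,0],[0,0,0],0]]'
```

```text
t: 11.35
ee_pos: [0.424, -0.3416, 0.2628]
orientation: [[0.402, 0.916, -0.005], [0.916, -0.402, 0.005], [0.003, -0.007, -1.0]]
wrist_force: [-0.1, 1.0, -0.5]
gripper_width: 0.997
finger_force: 0.0
t: 12.05
ee_pos: [0.4251, -0.3428, 0.2669]
orientation: [[0.402, 0.916, 0.0], [0.916, -0.402, -0.0], [-0.0, 0.0, -1.0]]
wrist_force: [-0.5, -0.1, 0.4]
gripper_width: 0.466
finger_force: 0.0
```

```bash
python3 -m inch '[[[0,0,0],[0,0,0],0],[[0,0,0],[0,0,0],0],[[0,0,0],[0,0,0],0],[[0,0,0],[0,0,0],0]]'
python3 -m inch '[[[0,0,0.5],[0,0,0],0],[[0,0,0.7],[0,0,0],0],[[0,0,0.9],[0,0,0],0],[[0,0,1],[0,0,0],0],[[0,0,1],[0,0,0],0],[[0,0,0],[0,0,0],0]]'
python3 - <<'E'
from h import *
im,P=cloud('wrist');cv2.imwrite('pics/w2.png',im)
o=arm.get_obs();print(o['ee_pos'],o['orientation'])
for c in('scene','wrist'):
    arm.read_camera(c);find(c,['thermo_grip','thermo_eye'],5)
arm.read_camera('top');find('top',['mod_medium_chip','mod_small_chip','mod_medium_center','mod_small_center'])
find('scene',['mod_medium_chip','mod_small_chip','mod_medium_center','mod_small_center'])
E
```

```text
t: 12.45
ee_pos: [0.4251, -0.3428, 0.2667]
orientation: [[0.402, 0.916, -0.0], [0.916, -0.402, 0.0], [0.0, -0.0, -1.0]]
wrist_force: [-0.1, 0.3, -0.6]
gripper_width: 0.356
finger_force: 30.0
t: 13.05
ee_pos: [0.4258, -0.3434, 0.3958]
orientation: [[0.402, 0.916, 0.007], [0.916, -0.402, -0.007], [-0.004, 0.009, -1.0]]
wrist_force: [0.6, 0.2, -2.7]
gripper_width: 0.357
finger_force: 30.0
[ 0.42536873 -0.34307055  0.39252746] [[ 0.40164861  0.91578589  0.0038202 ]
 [ 0.91579183 -0.40163543 -0.00378191]
 [-0.00192909  0.00501751 -0.99998555]]
scene thermo_grip [([0.427, -0.465, 0.092], 0.85), ([0.422, -0.345, 0.221], 0.75), ([0.278, -0.402, 0.089], 0.56), ([0.283, -0.28, 0.095], 0.44)]
scene thermo_eye [([0.311, -0.417, 0.064], 0.55), ([0.305, -0.249, 0.065], 0.45), ([0.465, 0.279, 0.027], 0.32)]
wrist thermo_grip [([0.421, -0.347, 0.216], 0.96), ([0.283, -0.282, 0.096], 0.86)]
wrist thermo_eye [([0.302, -0.251, 0.063], 0.94), ([0.438, -0.316, 0.191], 0.9), ([0.397, -0.481, 0.061], 0.41)]
top mod_medium_chip [([0.498, 0.051, 0.072], 0.91)]
top mod_small_chip [([0.483, 0.283, 0.068], 0.72)]
top mod_medium_center [([0.479, 0.06, 0.031], 0.62)]
top mod_small_center [([0.473, 0.277, 0.033], 0.86), ([0.579, 0.377, 0.092], 0.4)]
scene mod_medium_chip [([0.494, 0.052, 0.072], 0.65)]
scene mod_small_chip [([0.484, 0.279, 0.067], 0.88)]
scene mod_medium_center [([0.479, 0.059, 0.033], 0.68)]
scene mod_small_center [([0.463, 0.276, 0.028], 0.69)]
```

View pics/w2.png

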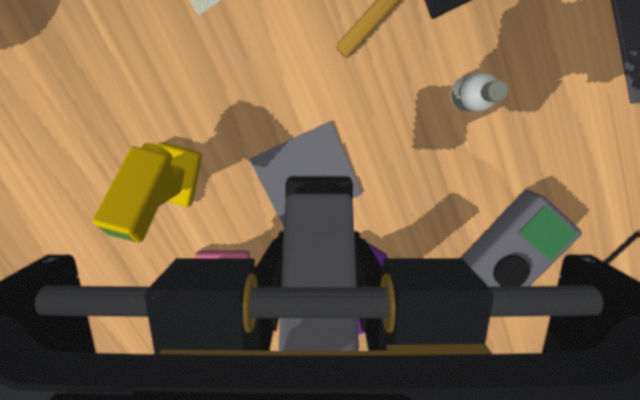

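The thermometer is held straight (head centred between fingers at (320,270)). Moving to the medium module's aim point.

```bash
python3 -m inch '[[[0.07,0.94,0],[0,0,0],0],[[0.07,0.94,0],[0,0,0],0],[[0.07,0.94,0],[0,0,0],0],[[0.07,0.94,0],[0,0,0],0],[[0.07,0.94,0],[0,0,0],0],[[0.07,0.94,0],[0,0,0],0],[[0.07,0.94,0],[0,0,0],0],[[0.07,0.94,0],[0,0,0],0],[[0.07,0.94,-0.6],[0,0,0],0],[[0.07,0.94,-1],[0,0,0],0],[[0,0,0],[0,0,0],0],[[0,0,0],[0,0,0],0]]'
python3 - <<'E'
from h import *
im,P=cloud('wrist');cv2.imwrite('pics/w3.png',im)
find('wrist',['mod_medium_chip','thermo_eye','thermo_grip'],2)
o=arm.get_obs();g=o['ee_pos']+.171*o['orientation'][:,2];print('g',g)
# top face of head: plane fit
m=(np.linalg.norm(P-g,axis=-1)<.045)&(im.max(2)>60)&(im.max(2)<130);B=P[m];c=B.mean(0);u,s,vt=np.linalg.svd(B-c,full_matrices=False);n=vt[2]*np.sign(vt[2][2]);print('n',len(B),n,s,'pitch',np.degrees(np.arctan2(np.hypot(*n[:2]),n[2])),'heading',np.degrees(np.arctan2(n[1],n[0])),c)
chip=np.array([.495,.052,.068])
B=P[(P[...,2]>.056)&(P[...,2]<.076)&(np.hypot(P[...,0]-.478,P[...,1]-.058)<.06)];print(len(B),cv2.minAreaRect(B[:,:2].astype(np.float32)))
h=o['orientation'][:,0];e=g+.0345*h-np.array([0,0,.029]);v=chip-e;d=np.linalg.norm(v);print('eye',e,'d',d,'off',np.degrees(np.arccos(v@(np.cos(.698)*h-np.array([0,0,np.sin(.698)]))/d)))
E
```

```text
t: 15.05
ee_pos: [0.4459, -0.0604, 0.3413]
orientation: [[0.4, 0.916, -0.001], [0.916, -0.4, -0.0], [-0.001, -0.001, -1.0]]
wrist_force: [0.5, 0.2, -2.6]
gripper_width: 0.358
finger_force: 30.0
wrist mod_medium_chip [([0.494, 0.053, 0.069], 0.88)]
wrist thermo_eye [([0.458, -0.035, 0.146], 0.73)]
wrist thermo_grip [([0.442, -0.066, 0.17], 0.85)]
g [ 0.44701888 -0.06183447  0.17231839]
n 8983 [0.25966492 0.59236435 0.76267858] [2.03656582 0.92079495 0.14878862] pitch 40.29909221997084 heading 66.32959501063768 [ 0.44975726 -0.05492893  0.18370945]
7552 ((0.47995591163635254, 0.0578523650765419), (0.04437937214970589, 0.08036533743143082), 71.89749145507812)
eye [ 0.46091592 -0.03025723  0.14332634] d 0.11662776199306144 off 1.309684660665103
```

View pics/w3.png

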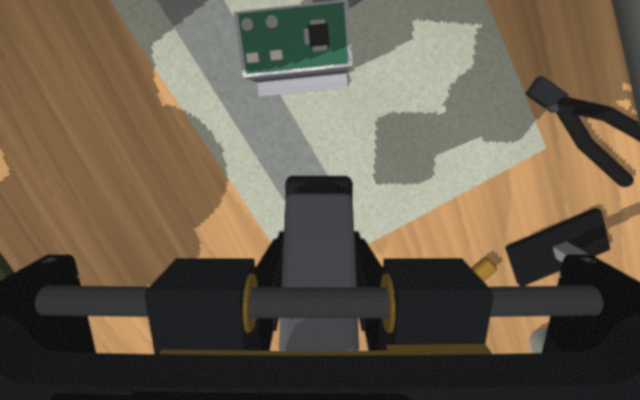

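The chip is at (318,35), straight ahead of the nose (318,185); aim is off by about 1°, range 117 mm. I'll hold 2.4 s, then go up and over to the small module.

```bash
python3 -m inch '[[[0,0,0],[0,0,0],0],[[0,0,0],[0,0,0],0],[[0,0,0],[0,0,0],0],[[0,0,0],[0,0,0],0],[[0,0,0],[0,0,0],0],[[0,0,0],[0,0,0],0],[[0,0,0],[0,0,0],0],[[0,0,0],[0,0,0],0],[[0,0,0],[0,0,0],0],[[0,0,0],[0,0,0],0],[[0,0,0],[0,0,0],0],[[0,0,0],[0,0,0],0]]' >/dev/null
python3 -m inch '[[[0,0,0],[0,0,0],0],[[0,0,0],[0,0,0],0],[[0,0,0],[0,0,0],0],[[0,0,0],[0,0,0],0],[[0,0,0],[0,0,0],0],[[0,0,0],[0,0,0],0],[[0,0,0],[0,0,0],0],[[0,0,0],[0,0,0],0],[[0,0,0],[0,0,0],0],[[0,0,0],[0,0,0],0],[[0,0,0],[0,0,0],0],[[0,0,0],[0,0,0],0]]'
python3 - <<'E'
from h import *
arm.read_camera('wrist');find('wrist',['mod_medium_chip'],1)
arm.read_camera('top');find('top',['mod_small_chip'],1)
E
python3 -m inch '[[[0,0,1],[0,0,0],0],[[0,0,1],[0,0,0],0],[[-0.05,0.94,0],[0,0,0],0],[[-0.05,0.94,0],[0,0,0],0],[[-0.05,0.94,0],[0,0,0],0],[[-0.05,0.94,0],[0,0,0],0],[[-0.05,0.94,0],[0,0,0],0],[[-0.05,0.94,0],[0,0,0],0],[[-0.05,0.94,0],[0,0,0],0],[[-0.05,0.94,0],[0,0,0],0],[[0,0,0],[0,0,0],0]]'
python3 - <<'E'
from h import *
im,P=cloud('wrist');cv2.imwrite('pics/w4.png',im)
find('wrist',['mod_small_chip','thermo_eye','thermo_grip'],2)
o=arm.get_obs();g=o['ee_pos']+.171*o['orientation'][:,2];print('g',g)
B=P[(P[...,2]>.056)&(P[...,2]<.076)&(np.hypot(P[...,0]-.469,P[...,1]-.277)<.06)];print(len(B),cv2.minAreaRect(B[:,:2].astype(np.float32)))
E
```

```text
t: 17.65
ee_pos: [0.4461, -0.0608, 0.3417]
orientation: [[0.402, 0.916, -0.0], [0.916, -0.402, 0.0], [0.0, -0.0, -1.0]]
wrist_force: [-0.4, 0.6, -2.9]
gripper_width: 0.357
finger_force: 30.0
wrist mod_medium_chip [([0.493, 0.051, 0.071], 0.81)]
top mod_small_chip [([0.454, 0.325, 0.074], 0.56)]
t: 18.95
ee_pos: [0.4337, 0.167, 0.4017]
orientation: [[0.398, 0.917, -0.0], [0.917, -0.398, 0.001], [0.001, -0.001, -1.0]]
wrist_force: [0.1, -1.1, -2.7]
gripper_width: 0.355
finger_force: 30.0
wrist mod_small_chip [([0.451, 0.316, 0.066], 0.9)]
wrist thermo_eye [([0.445, 0.194, 0.201], 0.76)]
wrist thermo_grip [([0.43, 0.161, 0.233], 0.6)]
g [0.43413043 0.16421517 0.23067719]
2137 ((0.4416030943393707, 0.31707242131233215), (0.039366886019706726, 0.04977148771286011), 82.43338012695312)
```

View pics/w4.png

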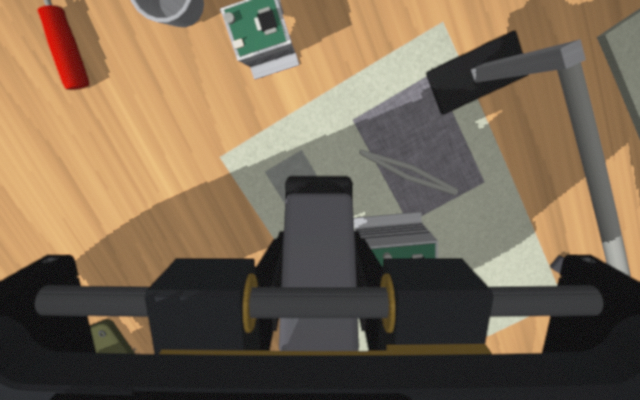

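The small module was knocked aside: its chip at (265,18) is now at about (0.452,0.316). Correcting.

```bash
python3 -m inch '[[[-0.5,0.64,0],[0,0,0],0],[[-0.52,0.64,0],[0,0,0],0],[[0,0,-1],[0,0,0],0],[[0,0,-1],[0,0,0],0],[[0,0,0],[0,0,0],0],[[0,0,0],[0,0,0],0],[[0,0,0],[0,0,0],0]]'
python3 - <<'E'
from h import *
im,P=cloud('wrist')
find('wrist',['mod_small_chip','thermo_eye','thermo_grip'],2)
arm.read_camera('top');find('top',['mod_small_chip'],1)
o=arm.get_obs();g=o['ee_pos']+.171*o['orientation'][:,2];print('g',g)
B=P[(P[...,2]>.056)&(P[...,2]<.076)&(np.hypot(P[...,0]-.442,P[...,1]-.317)<.05)];r=cv2.minAreaRect(B[:,:2].astype(np.float32));print(len(B),r)
chip=np.array([.452,.316,.068])
h=o['orientation'][:,0];e=g+.0345*h-np.array([0,0,.029]);v=chip-e;d=np.linalg.norm(v);print('eye',e,'d',d,'off',np.degrees(np.arccos(v@(np.cos(.698)*h-np.array([0,0,np.sin(.698)]))/d)))
E
python3 -m inch '[[[0,0,0],[0,0,0],0],[[0,0,0],[0,0,0],0],[[0,0,0],[0,0,0],0],[[0,0,0],[0,0,0],0],[[0,0,0],[0,0,0],0],[[0,0,0],[0,0,0],0],[[0,0,0],[0,0,0],0],[[0,0,0],[0,0,0],0],[[0,0,0],[0,0,0],0],[[0,0,0],[0,0,0],0],[[0,0,0],[0,0,0],0],[[0,0,0],[0,0,0],0]]'
```

```text
t: 19.85
ee_pos: [0.4043, 0.2029, 0.3438]
orientation: [[0.403, 0.915, 0.003], [0.915, -0.403, 0.001], [0.002, 0.002, -1.0]]
wrist_force: [-0.3, -0.4, -2.7]
gripper_width: 0.354
finger_force: 30.0
wrist mod_small_chip [([0.453, 0.32, 0.065], 0.74)]
wrist thermo_eye [([0.415, 0.227, 0.146], 0.61)]
wrist thermo_grip []
top mod_small_chip [([0.537, 0.39, -0.002], 0.49)]
g [0.40398544 0.20330608 0.17162419]
4614 ((0.4412247836589813, 0.32148662209510803), (0.044425688683986664, 0.05052213743329048), 83.24888610839844)
eye [0.4178462  0.23489926 0.1426581 ] d 0.1154021020849328 off 1.9300873540853476
t: 21.35
ee_pos: [0.4035, 0.2032, 0.3417]
orientation: [[0.402, 0.916, -0.0], [0.916, -0.402, 0.0], [-0.0, -0.0, -1.0]]
wrist_force: [-0.3, 0.5, -3.1]
gripper_width: 0.356
finger_force: 30.0
```

```bash
python3 -m inch '[[[0,0.13,0],[0,0,0],0],[[0,0,0],[0,0,0],0],[[0,0,0],[0,0,0],0],[[0,0,0],[0,0,0],0],[[0,0,0],[0,0,0],0],[[0,0,0],[0,0,0],0],[[0,0,0],[0,0,0],0],[[0,0,0],[0,0,0],0],[[0,0,0],[0,0,0],0],[[0,0,0],[0,0,0],0],[[0,0,0],[0,0,0],0],[[0,0,0],[0,0,0],0]]'>/dev/null
python3 -m inch '[[[0,0,0],[0,0,0],0],[[0,0,0],[0,0,0],0],[[0,0,0],[0,0,0],0],[[0,0,0],[0,0,0],0],[[0,0,0],[0,0,0],0],[[0,0,0],[0,0,0],0],[[0,0,0],[0,0,0],0],[[0,0,0],[0,0,0],0],[[0,0,0],[0,0,0],0],[[0,0,0],[0,0,0],0],[[0,0,0],[0,0,0],0],[[0,0,0],[0,0,0],0]]'
python3 - <<'E'
from h import *
im,P=cloud('wrist');find('wrist',['mod_small_chip'],1)
E
```

```text
t: 23.75
ee_pos: [0.4035, 0.2071, 0.3418]
orientation: [[0.402, 0.916, -0.0], [0.916, -0.402, -0.0], [-0.0, -0.0, -1.0]]
wrist_force: [0.6, -0.2, -2.8]
gripper_width: 0.354
finger_force: 30.0
wrist mod_small_chip [([0.451, 0.318, 0.066], 0.56)]
```

```bash
python3 -m inch '[[[0,0,1],[0,0,0],0],[[0,0,1],[0,0,0],0],[[0,-0.55,1],[0,0,0],0],[[0.05,-1,0],[0,0,0],0],[[0.05,-1,0],[0,0,0],0],[[0.05,-1,0],[0,0,0],0],[[0.05,-1,0],[0,0,0],0],[[0.05,-1,0],[0,0,0],0],[[0.05,-1,0],[0,0,0],0],[[0.05,-1,0],[0,0,0],0],[[0.05,-1,0],[0,0,0],0],[[0.05,-1,0],[0,0,0],0]]' >/dev/null
python3 -m inch '[[[0,-1,0],[0,0,0],0],[[0,-1,0],[0,0,0],0],[[0,-1,0],[0,0,0],0],[[0,-1,0],[0,0,0],0],[[0,-1,0],[0,0,0],0],[[0,-1,0],[0,0,0],0],[[0,-1,0],[0,0,0],0],[[0,-0.7,0],[0,0,0],0],[[0,0,0],[0,0,0],0],[[0,0,0],[0,0,0],0]]'
python3 - <<'E'
from h import *
im,P=cloud('wrist');sat=im.max(2).astype(int)-im.min(2)
m=(P[...,2]>.001)&(P[...,2]<.012)&(np.hypot(P[...,0]-.42,P[...,1]+.34)<.08)&(sat<25)
B=P[m];print('dock',len(B),cv2.minAreaRect(B[:,:2].astype(np.float32)))
find('top',['dock']) if arm.read_camera('top') else 0
E
```

```text
t: 26.05
ee_pos: [0.4169, -0.3106, 0.4314]
orientation: [[0.402, 0.915, -0.001], [0.915, -0.402, 0.001], [0.001, -0.001, -1.0]]
wrist_force: [0.3, -0.0, -2.6]
gripper_width: 0.356
finger_force: 30.0
dock 2095 ((0.416887104511261, -0.33989831805229187), (0.0989779382944107, 0.08875571191310883), 0.6564709544181824)
top dock [([0.417, -0.339, 0.0], 0.7)]
```

```bash
python3 -m inch '[[[0,-0.49,0],[0,0,0],0],[[0,-0.49,-0.3],[0,0,0],0],[[0,0,-1],[0,0,0],0],[[0,0,-1],[0,0,0],0],[[0,0,-1],[0,0,0],0],[[0,0,-1],[0,0,0],0],[[0,0,-0.5],[0,0,0],0],[[0,0,-0.3],[0,0,0],0],[[0,0,-0.2],[0,0,0],0],[[0,0,0],[0,0,0],0],[[0,0,0],[0,0,0],0]]'
python3 -m inch '[[[0,0,-0.1],[0,0,0],0],[[0,0,0],[0,0,0],0],[[0,0,0],[0,0,0],0]]'
```

```text
t: 27.3
ee_pos: [0.4174, -0.3403, 0.2742]
orientation: [[0.402, 0.916, 0.002], [0.916, -0.402, -0.002], [-0.001, 0.002, -1.0]]
wrist_force: [1.1, 0.6, -2.1]
gripper_width: 0.355
finger_force: 30.0
t: 27.6
ee_pos: [0.4171, -0.3398, 0.2701]
orientation: [[0.402, 0.916, 0.0], [0.916, -0.402, -0.0], [-0.0, 0.001, -1.0]]
wrist_force: [-0.1, -0.9, -3.2]
gripper_width: 0.361
finger_force: 30.0
```

```bash
python3 -m inch '[[[0,0,-0.08],[0,0,0],0],[[0,0,0],[0,0,0],0],[[0,0,0],[0,0,0],0]]'; python3 -m inch '[[[0,0,-0.04],[0,0,0],0],[[0,0,0],[0,0,0],0],[[0,0,0],[0,0,0],0]]'
```

```text
t: 27.9
ee_pos: [0.417, -0.3397, 0.2672]
orientation: [[0.402, 0.916, -0.0], [0.916, -0.402, 0.0], [0.0, -0.0, -1.0]]
wrist_force: [0.3, -0.9, -2.2]
gripper_width: 0.357
finger_force: 30.0
t: 28.2
ee_pos: [0.4171, -0.3399, 0.2667]
orientation: [[0.402, 0.916, 0.0], [0.916, -0.402, -0.0], [-0.0, 0.0, -1.0]]
wrist_force: [-1.7, 1.5, 3.1]
gripper_width: 0.355
finger_force: 30.0
```

Touching down (+3 N). Release, rise, and go over the medium module.

```bash
python3 -m inch '[[[0,0,0],[0,0,0],0.6],[[0,0,0],[0,0,0],0.8],[[0,0,0],[0,0,0],1],[[0,0,0],[0,0,0],1],[[0,0,0],[0,0,0],1],[[0,0,0],[0,0,0],1],[[0,0,0.5],[0,0,0],1],[[0,0,1],[0,0,0],1],[[0,0,1],[0,0,0],1],[[0,0,1],[0,0,0],1],[[0,0,1],[0,0,0],1]]'
python3 - <<'E'
from h import *
im,P=cloud('wrist');cv2.imwrite('pics/w5.png',im)
m=(P[...,2]>.075)&(P[...,2]<.15)&(np.hypot(P[...,0]-.417,P[...,1]+.34)<.062)&((im.max(2).astype(int)-im.min(2))<50)
B=P[m];print(len(B),cv2.minAreaRect(B[:,:2].astype(np.float32)),B[:,2].max())
E
python3 -m inch '[[[0.16,1,0],[0,0,0.8],1],[[0.16,1,0],[0,0,0.8],1],[[0.16,1,0],[0,0,0.8],1],[[0.16,1,0],[0,0,0.8],1],[[0.16,1,0],[0,0,0.8],1],[[0.16,1,0],[0,0,0.8],1],[[0.16,1,0],[0,0,0.8],1],[[0.16,1,0],[0,0,0.8],1],[[0.16,1,0],[0,0,0.8],1],[[0.16,1,0],[0,0,0.8],1],[[0.16,1,0],[0,0,0.8],1],[[0.16,1,0],[0,0,0.8],1]]'
python3 -m inch '[[[0.12,1,0],[0,0,0.8],1],[[0,0.3,0],[0,0,0.74],1],[[0,0,0],[0,0,0],1],[[0,0,0],[0,0,0],1]]'
cat >> h.py <<'E'
def mod(c,cam='wrist'):
    im,P=cloud(cam)
    B=P[(P[...,2]>.056)&(P[...,2]<.076)&(np.hypot(P[...,0]-c[0],P[...,1]-c[1])<.06)]
    print(cam,len(B),cv2.minAreaRect(B[:,:2].astype(np.float32))); o=arm.get_obs();print(o['ee_pos'],np.degrees(np.arctan2(o['orientation'][1,1],o['orientation'][0,1])));return im
E
python3 - <<'E'
from h import *
mod((.479,.058));mod((.479,.058),'scene');find('wrist',['mod_medium_center'])
E
```

```text
t: 29.3
ee_pos: [0.4169, -0.3396, 0.4038]
orientation: [[0.402, 0.916, 0.001], [0.916, -0.402, -0.001], [-0.0, 0.001, -1.0]]
wrist_force: [-0.2, -0.0, -0.5]
gripper_width: 1.0
finger_force: 0.0
3713 ((0.4199822247028351, -0.34387415647506714), (0.08112313598394394, 0.03397519141435623), 65.83692169189453) 0.1388453980577894
t: 30.55
ee_pos: [0.4745, 0.0215, 0.4022]
orientation: [[-0.858, 0.513, 0.002], [0.513, 0.858, -0.0], [-0.001, 0.001, -1.0]]
wrist_force: [0.4, -0.6, 0.9]
gripper_width: 1.002
finger_force: 0.0
t: 30.95
ee_pos: [0.4781, 0.0591, 0.4017]
orientation: [[-0.951, 0.31, 0.001], [0.31, 0.951, -0.0], [-0.001, -0.0, -1.0]]
wrist_force: [0.4, -1.0, -0.9]
gripper_width: 1.0
finger_force: 0.0
wrist 3597 ((0.4783748686313629, 0.05846114456653595), (0.04411981254816055, 0.08004274219274521), 71.87751007080078)
[0.47815079 0.05877383 0.40156715] 71.92529718844868
scene 228 ((0.4796513020992279, 0.0569116547703743), (0.045450516045093536, 0.08318305015563965), 71.13970184326172)
[0.47817394 0.05860669 0.40147062] 71.91992855182791
wrist mod_medium_center [([0.478, 0.057, 0.033], 0.85)]
```

View pics/w5.png

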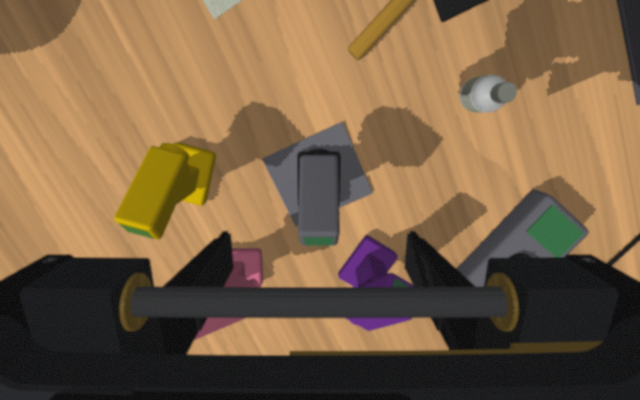

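The thermometer stands upright mid-plate (320,200). The gripper is exactly over the medium module, so: down, grip, lift.

```bash
python3 -m inch '[[[0,0,-1],[0,0,0],1],[[0,0,-1],[0,0,0],1],[[0,0,-1],[0,0,0],1],[[0,0,-1],[0,0,0],1],[[0,0,-1],[0,0,0],1],[[0,0,-1],[0,0,0],1],[[0,0,-0.5],[0,0,0],1],[[0,0,0],[0,0,0],0],[[0,0,0],[0,0,0],0],[[0,0,0],[0,0,0],0],[[0,0,0],[0,0,0],0],[[0,0,0],[0,0,0],0]]'
python3 -m inch '[[[0,0,0],[0,0,0],0],[[0,0,0],[0,0,0],0],[[0,0,0],[0,0,0],0],[[0,0,0],[0,0,0],0],[[0,0,0],[0,0,0],0]]'
```

```text
t: 32.3
ee_pos: [0.4787, 0.0592, 0.2073]
orientation: [[-0.951, 0.308, 0.002], [0.308, 0.951, 0.0], [-0.002, 0.001, -1.0]]
wrist_force: [0.7, -0.0, -0.3]
gripper_width: 0.633
finger_force: 0.0
t: 32.8
ee_pos: [0.4783, 0.0593, 0.2064]
orientation: [[-0.951, 0.308, 0.0], [0.308, 0.951, 0.0], [-0.0, 0.0, -1.0]]
wrist_force: [-1.4, -0.0, 2.6]
gripper_width: 0.463
finger_force: 30.0
```

```bash
python3 -m inch '[[[0,0,0.6],[0,0,0],0],[[0,0,1],[0,0,0],0],[[0,0,1],[0,0,0],0],[[0,0,1],[0,0,0],0],[[0,0,1],[0,0,0],0],[[0,0,1],[0,0,0],0],[[0,0,1],[0,0,0],0],[[0,0,0],[0,0,0],0]]'
python3 -m inch '[[[0.53,-0.53,0],[0,0,-0.816],0],[[0.53,-0.53,0],[0,0,-0.816],0],[[0.53,-0.53,0],[0,0,-0.816],0],[[0.53,-0.53,0],[0,0,-0.816],0],[[0.53,-0.53,0],[0,0,-0.816],0],[[0.53,-0.53,0],[0,0,-0.816],0],[[0.53,-0.53,0],[0,0,-0.816],0],[[0.53,-0.53,0],[0,0,-0.816],0],[[0.53,-0.53,0],[0,0,-0.816],0],[[0.53,-0.53,0],[0,0,-0.816],0],[[0,0,0],[0,0,0],0],[[0,0,0],[0,0,0],0]]'
cat >> h.py <<'E'
def rail(cam='wrist'):
    im,P=cloud(cam)
    R=P[(P[...,2]>.139)&(P[...,2]<.155)&(abs(P[...,0]-.638)<.02)&(abs(P[...,1]+.008)<.195)]
    for y in np.arange(-.19,.2,.02):
        b=R[abs(R[:,1]-y)<.01]
        if len(b)>5: print('%.2f n%d x %.4f..%.4f top %.4f'%(y,len(b),b[:,0].min(),b[:,0].max(),np.percentile(b[:,2],90)))
    return im
E
python3 - <<'E'
from h import *
im=rail();cv2.imwrite('pics/w6.png',im);find('wrist',['rail_mid','mod_medium_center','mod_medium_saddle'])
im=rail('top');o=arm.get_obs();print(o['ee_pos'],o['orientation'][:,1])
E
```

```text
t: 33.6
ee_pos: [0.479, 0.0592, 0.4086]
orientation: [[-0.951, 0.308, 0.008], [0.308, 0.951, 0.0], [-0.008, 0.003, -1.0]]
wrist_force: [0.6, 0.3, -1.7]
gripper_width: 0.462
finger_force: 30.0
t: 34.8
ee_pos: [0.6369, -0.0999, 0.4014]
orientation: [[-0.034, 0.999, -0.004], [0.999, 0.034, 0.001], [0.001, -0.004, -1.0]]
wrist_force: [-0.8, -0.3, -2.1]
gripper_width: 0.461
finger_force: 30.0
-0.09 n191 x 0.6359..0.6493 top 0.1472
-0.07 n524 x 0.6352..0.6490 top 0.1471
-0.05 n569 x 0.6345..0.6487 top 0.1471
-0.03 n598 x 0.6337..0.6478 top 0.1471
-0.01 n647 x 0.6330..0.6471 top 0.1473
0.01 n690 x 0.6323..0.6465 top 0.1470
0.03 n732 x 0.6316..0.6458 top 0.1471
0.05 n75 x 0.6315..0.6451 top 0.1472
wrist rail_mid [([0.639, -0.012, 0.139], 0.86)]
wrist mod_medium_center []
wrist mod_medium_saddle [([0.633, -0.115, 0.265], 0.73), ([0.638, -0.103, 0.247], 0.67)]
-0.19 n14 x 0.6369..0.6494 top 0.1498
-0.15 n6 x 0.6359..0.6444 top 0.1468
-0.01 n27 x 0.6308..0.6435 top 0.1484
0.01 n35 x 0.6303..0.6439 top 0.1478
0.03 n31 x 0.6296..0.6434 top 0.1493
0.05 n28 x 0.6297..0.6400 top 0.1502
0.07 n28 x 0.6282..0.6395 top 0.1487
0.09 n31 x 0.6271..0.6394 top 0.1496
0.11 n34 x 0.6259..0.6396 top 0.1494
0.13 n35 x 0.6264..0.6390 top 0.1495
0.15 n32 x 0.6257..0.6387 top 0.1497
0.17 n26 x 0.6256..0.6390 top 0.1478
0.19 n11 x 0.6251..0.6345 top 0.1483
[ 0.63677534 -0.09921848  0.40390946] [ 9.99395162e-01  3.47731046e-02 -3.76465532e-04]
```

View pics/w6.png

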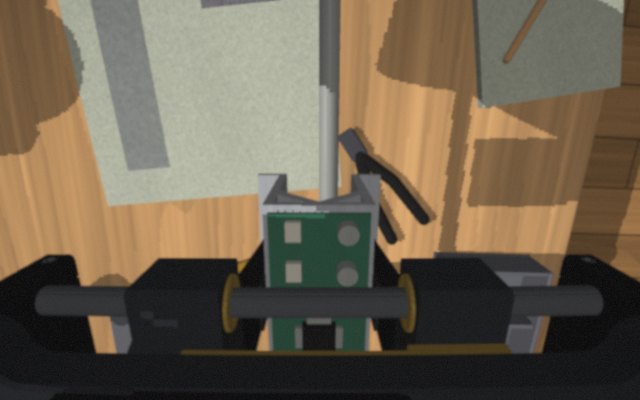

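Rail (328,60–190) sits about 6 mm to +x of the module's mid plane. Correct and lower onto it.

```bash
python3 -m inch '[[[0.2,0,0],[0,0,0],0],[[0,0,-0.5],[0,0,0],0],[[0,0,-0.6],[0,0,0],0],[[0,0,-0.6],[0,0,0],0],[[0,0,-0.6],[0,0,0],0],[[0,0,-0.5],[0,0,0],0],[[0,0,-0.3],[0,0,0],0],[[0,0,-0.2],[0,0,0],0],[[0,0,0],[0,0,0],0],[[0,0,0],[0,0,0],0]]'
python3 -m inch '[[[0,0,-0.1],[0,0,0],0],[[0,0,0],[0,0,0],0],[[0,0,0],[0,0,0],0]]'
```

```text
t: 36.05
ee_pos: [0.6435, -0.0999, 0.3059]
orientation: [[-0.034, 0.999, 0.001], [0.999, 0.034, -0.0], [-0.0, 0.001, -1.0]]
wrist_force: [-0.1, 0.2, -1.2]
gripper_width: 0.461
finger_force: 30.0
t: 36.35
ee_pos: [0.6433, -0.0998, 0.3025]
orientation: [[-0.034, 0.999, 0.001], [0.999, 0.034, -0.0], [-0.0, 0.001, -1.0]]
wrist_force: [0.0, 0.5, -2.5]
gripper_width: 0.465
finger_force: 30.0
```

```bash
python3 -m inch '[[[0,0,-0.07],[0,0,0],0],[[0,0,0],[0,0,0],0],[[0,0,0],[0,0,0],0]]'; python3 -m inch '[[[0,0,-0.04],[0,0,0],0],[[0,0,0],[0,0,0],0],[[0,0,0],[0,0,0],0]]'
```

```text
t: 36.65
ee_pos: [0.6432, -0.0998, 0.2999]
orientation: [[-0.034, 0.999, -0.0], [0.999, 0.034, 0.0], [0.0, -0.0, -1.0]]
wrist_force: [-0.4, 0.2, -1.7]
gripper_width: 0.463
finger_force: 30.0
t: 36.95
ee_pos: [0.6433, -0.0998, 0.2996]
orientation: [[-0.034, 0.999, 0.0], [0.999, 0.034, -0.0], [-0.0, 0.0, -1.0]]
wrist_force: [-3.0, 0.8, 3.5]
gripper_width: 0.463
finger_force: 30.0
```

Seated on the bar. Release, rise, view, then go over to the small module.

```bash
python3 -m inch '[[[0,0,0],[0,0,0],0.6],[[0,0,0],[0,0,0],0.8],[[0,0,0],[0,0,0],1],[[0,0,0],[0,0,0],1],[[0,0,0],[0,0,0],1],[[0,0,0],[0,0,0],1],[[0,0,0.5],[0,0,0],1],[[0,0,1],[0,0,0],1],[[0,0,1],[0,0,0],1],[[0,0,1],[0,0,0],1]]'
python3 -m inch '[[[-0.48,1,0],[0,0,0.68],1],[[-0.48,1,0],[0,0,0.68],1],[[-0.48,1,0],[0,0,0.68],1],[[-0.48,1,0],[0,0,0.68],1],[[-0.48,1,0],[0,0,0.68],1],[[-0.48,1,0],[0,0,0.68],1],[[-0.48,1,0],[0,0,0.68],1],[[-0.48,1,0],[0,0,0.68],1],[[-0.48,1,0],[0,0,0.68],1],[[-0.48,1,0],[0,0,0.68],1],[[-0.48,1,0],[0,0,0.68],1],[[-0.48,1,0],[0,0,0.68],1]]'
python3 -m inch '[[[-0.48,1,0],[0,0,0.65],1],[[-0.48,1,0],[0,0,0.65],1],[[0,0.03,0],[0,0,0],1],[[0,0,0],[0,0,0],1]]'
python3 - <<'E'
from h import *
mod((.441,.3215));find('wrist',['mod_small_center'])
im,P=cloud('scene');cv2.imwrite('pics/s2.png',cv2.resize(im[150:310,200:413],(800,600),interpolation=cv2.INTER_CUBIC))
find('scene',['mod_medium_center','mod_medium_saddle'])
E
```

```text
t: 37.95
ee_pos: [0.6431, -0.0997, 0.4063]
orientation: [[-0.034, 0.999, 0.001], [0.999, 0.034, -0.0], [-0.0, 0.001, -1.0]]
wrist_force: [0.2, 0.5, 0.1]
gripper_width: 0.996
finger_force: 0.0
t: 39.15
ee_pos: [0.4696, 0.2613, 0.4055]
orientation: [[-0.953, 0.304, 0.002], [0.304, 0.953, 0.001], [-0.002, 0.001, -1.0]]
wrist_force: [-0.1, 0.4, -0.0]
gripper_width: 1.0
finger_force: 0.0
t: 39.55
ee_pos: [0.4413, 0.3216, 0.4049]
orientation: [[-0.993, 0.117, 0.001], [0.117, 0.993, 0.0], [-0.001, 0.0, -1.0]]
wrist_force: [0.3, 0.0, 0.0]
gripper_width: 1.003
finger_force: 0.0
wrist 2226 ((0.44093313813209534, 0.32071810960769653), (0.04401315748691559, 0.050146978348493576), 83.32691955566406)
[0.44169392 0.32094895 0.40471149] 83.2062765300261
wrist mod_small_center [([0.444, 0.325, 0.032], 0.65)]
scene mod_medium_center [([0.644, -0.105, 0.124], 0.62)]
scene mod_medium_saddle [([0.642, -0.102, 0.138], 0.64)]
```

View pics/s2.png

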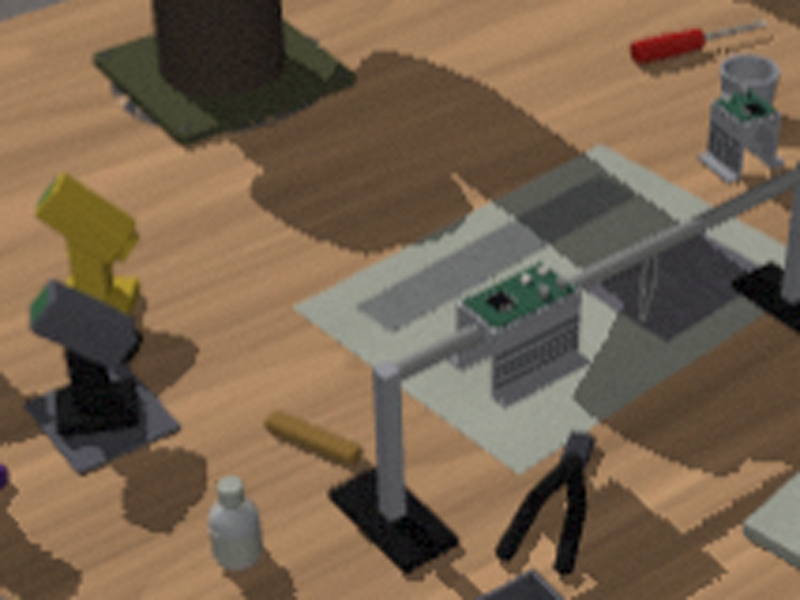

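The medium module hangs astride the rail at (520,330), the thermometer is on its plate, and the bottle stands. The gripper is over the small module: down, grip, lift.

```bash
python3 -m inch '[[[0,0,-1],[0,0,0],1],[[0,0,-1],[0,0,0],1],[[0,0,-1],[0,0,0],1],[[0,0,-1],[0,0,0],1],[[0,0,-1],[0,0,0],1],[[0,0,-1],[0,0,0],1],[[0,0,-0.6],[0,0,0],1],[[0,0,0],[0,0,0],0],[[0,0,0],[0,0,0],0],[[0,0,0],[0,0,0],0],[[0,0,0],[0,0,0],0],[[0,0,0],[0,0,0],0]]'
python3 -m inch '[[[0,0,0],[0,0,0],0],[[0,0,0],[0,0,0],0],[[0,0,0],[0,0,0],0],[[0,0,0],[0,0,0],0],[[0,0,0],[0,0,0],0]]'
python3 -m inch '[[[0,0,0.6],[0,0,0],0],[[0,0,1],[0,0,0],0],[[0,0,1],[0,0,0],0],[[0,0,1],[0,0,0],0],[[0,0,1],[0,0,0],0],[[0,0,1],[0,0,0],0],[[0,0,1],[0,0,0],0],[[0,0,0],[0,0,0],0]]'
```

```text
t: 41.0
ee_pos: [0.4421, 0.3213, 0.2072]
orientation: [[-0.993, 0.118, 0.002], [0.118, 0.993, 0.001], [-0.002, 0.001, -1.0]]
wrist_force: [-0.4, 0.8, 0.1]
gripper_width: 0.635
finger_force: 0.0
t: 41.5
ee_pos: [0.4417, 0.3213, 0.2062]
orientation: [[-0.993, 0.118, 0.0], [0.118, 0.993, 0.0], [-0.0, 0.0, -1.0]]
wrist_force: [-1.6, 0.5, 2.7]
gripper_width: 0.463
finger_force: 30.0
t: 42.3
ee_pos: [0.4424, 0.3215, 0.4086]
orientation: [[-0.993, 0.118, 0.007], [0.118, 0.993, 0.004], [-0.007, 0.005, -1.0]]
wrist_force: [0.3, 0.7, -1.1]
gripper_width: 0.462
finger_force: 30.0
```

```bash
python3 -m inch '[[[0.542,-0.671,0],[0,0,-0.788],0],[[0.542,-0.671,0],[0,0,-0.788],0],[[0.542,-0.671,0],[0,0,-0.788],0],[[0.542,-0.671,0],[0,0,-0.788],0],[[0.542,-0.671,0],[0,0,-0.788],0],[[0.542,-0.671,0],[0,0,-0.788],0],[[0.542,-0.671,0],[0,0,-0.788],0],[[0.542,-0.671,0],[0,0,-0.788],0],[[0.542,-0.671,0],[0,0,-0.788],0],[[0.542,-0.671,0],[0,0,-0.788],0],[[0.542,-0.671,0],[0,0,-0.788],0],[[0.542,-0.671,0],[0,0,-0.788],0]]'
python3 -m inch '[[[0,0,0],[0,0,0],0],[[0,0,0],[0,0,0],0]]'
python3 - <<'E'
from h import *
im=rail()
E
```

```text
t: 43.5
ee_pos: [0.637, 0.0786, 0.4008]
orientation: [[-0.029, 1.0, -0.004], [1.0, 0.029, -0.0], [-0.0, -0.004, -1.0]]
wrist_force: [0.3, 1.1, -1.7]
gripper_width: 0.463
finger_force: 30.0
t: 43.7
ee_pos: [0.6365, 0.0792, 0.4014]
orientation: [[-0.035, 0.999, -0.004], [0.999, 0.035, 0.0], [0.0, -0.004, -1.0]]
wrist_force: [-0.8, 0.1, -1.0]
gripper_width: 0.461
finger_force: 30.0
-0.05 n21 x 0.6346..0.6483 top 0.1457
-0.03 n81 x 0.6345..0.6481 top 0.1473
0.07 n358 x 0.6302..0.6442 top 0.1470
0.09 n497 x 0.6296..0.6436 top 0.1470
0.11 n528 x 0.6290..0.6427 top 0.1471
0.13 n551 x 0.6284..0.6418 top 0.1471
0.15 n608 x 0.6271..0.6417 top 0.1471
0.17 n662 x 0.6265..0.6408 top 0.1472
0.19 n235 x 0.6263..0.6398 top 0.1472
```

```bash
python3 -m inch '[[[0,0,-0.5],[0,0,0],0],[[0,0,-0.6],[0,0,0],0],[[0,0,-0.6],[0,0,0],0],[[0,0,-0.6],[0,0,0],0],[[0,0,-0.5],[0,0,0],0],[[0,0,-0.3],[0,0,0],0],[[0,0,-0.2],[0,0,0],0],[[0,0,-0.1],[0,0,0],0],[[0,0,0],[0,0,0],0],[[0,0,0],[0,0,0],0]]'
python3 -m inch '[[[0,0,-0.04],[0,0,0],0],[[0,0,0],[0,0,0],0],[[0,0,0],[0,0,0],0]]'
```

```text
t: 44.75
ee_pos: [0.6371, 0.0795, 0.3028]
orientation: [[-0.034, 0.999, 0.002], [0.999, 0.034, 0.0], [0.0, 0.002, -1.0]]
wrist_force: [-1.3, 0.1, -1.7]
gripper_width: 0.461
finger_force: 30.0
t: 45.05
ee_pos: [0.6368, 0.0795, 0.301]
orientation: [[-0.034, 0.999, 0.0], [0.999, 0.034, 0.0], [0.0, 0.0, -1.0]]
wrist_force: [1.0, 0.5, -1.2]
gripper_width: 0.464
finger_force: 30.0
```

```bash
python3 -m inch '[[[0,0,-0.04],[0,0,0],0],[[0,0,0],[0,0,0],0],[[0,0,0],[0,0,0],0]]';python3 -m inch '[[[0,0,-0.03],[0,0,0],0],[[0,0,0],[0,0,0],0],[[0,0,0],[0,0,0],0]]'
```

```text
t: 45.35
ee_pos: [0.6367, 0.0796, 0.2993]
orientation: [[-0.034, 0.999, -0.0], [0.999, 0.034, 0.0], [0.0, -0.0, -1.0]]
wrist_force: [-0.0, -0.0, -1.2]
gripper_width: 0.465
finger_force: 30.0
t: 45.65
ee_pos: [0.6368, 0.0796, 0.2992]
orientation: [[-0.034, 0.999, 0.0], [0.999, 0.034, -0.0], [-0.0, 0.0, -1.0]]
wrist_force: [-3.0, -0.3, 3.2]
gripper_width: 0.462
finger_force: 30.0
```

Seated. Release, retreat up and to the right rear, and check everything.

```bash
python3 -m inch '[[[0,0,0],[0,0,0],0.6],[[0,0,0],[0,0,0],0.8],[[0,0,0],[0,0,0],1],[[0,0,0],[0,0,0],1],[[0,0,0],[0,0,0],1],[[0,0,0],[0,0,0],1],[[0,0,0.5],[0,0,0],1],[[0,0,1],[0,0,0],1],[[0,0,1],[0,0,0],1],[[0,0,1],[0,0,0],1],[[0,0,1],[0,0,0],1],[[0,0,1],[0,0,0],1]]'
python3 -m inch '[[[-1,0,0.5],[0,0,0],1],[[-1,0,0.5],[0,0,0],1],[[-1,0,0.5],[0,0,0],1],[[-1,0,0],[0,0,0],1],[[-1,0,0],[0,0,0],1],[[-1,0,0],[0,0,0],1],[[-1,0,0],[0,0,0],1],[[-1,0,0],[0,0,0],1],[[0,0,0],[0,0,0],1],[[0,0,0],[0,0,0],1]]'
python3 - <<'E'
from h import *
im,P=cloud('scene');cv2.imwrite('pics/s3.png',cv2.resize(im[100:400,100:500],(800,600),interpolation=cv2.INTER_CUBIC))
find('scene',['mod_large_center','mod_medium_center','mod_small_center','supply_tip','tin','flux_bottle','thermo_grip'])
arm.read_camera('top');find('top',['mod_large_center','supply_tip','mod_medium_center','mod_small_center'])
E
```

```text
t: 46.85
ee_pos: [0.6364, 0.0796, 0.4664]
orientation: [[-0.034, 0.999, 0.002], [0.999, 0.034, 0.0], [-0.0, 0.002, -1.0]]
wrist_force: [0.3, 0.3, -0.5]
gripper_width: 0.999
finger_force: 0.0
t: 47.85
ee_pos: [0.3962, 0.0795, 0.5099]
orientation: [[-0.034, 0.999, 0.003], [0.999, 0.034, 0.0], [0.0, 0.003, -1.0]]
wrist_force: [0.9, 0.1, 0.3]
gripper_width: 1.004
finger_force: 0.0
scene mod_large_center []
scene mod_medium_center [([0.644, -0.105, 0.128], 0.98)]
scene mod_small_center [([0.63, 0.081, 0.122], 0.8)]
scene supply_tip [([0.582, 0.375, 0.094], 0.54)]
scene tin [([0.377, 0.392, 0.001], 0.63)]
scene flux_bottle [([0.607, -0.324, 0.003], 0.52)]
scene thermo_grip [([0.278, -0.405, 0.088], 0.94), ([0.283, -0.278, 0.093], 0.78)]
top mod_large_center []
top supply_tip [([0.578, 0.377, 0.095], 0.7), ([0.638, 0.081, 0.126], 0.54)]
top mod_medium_center [([0.645, -0.101, 0.123], 0.86)]
top mod_small_center [([0.636, 0.081, 0.126], 0.89)]
```

View pics/s3.png

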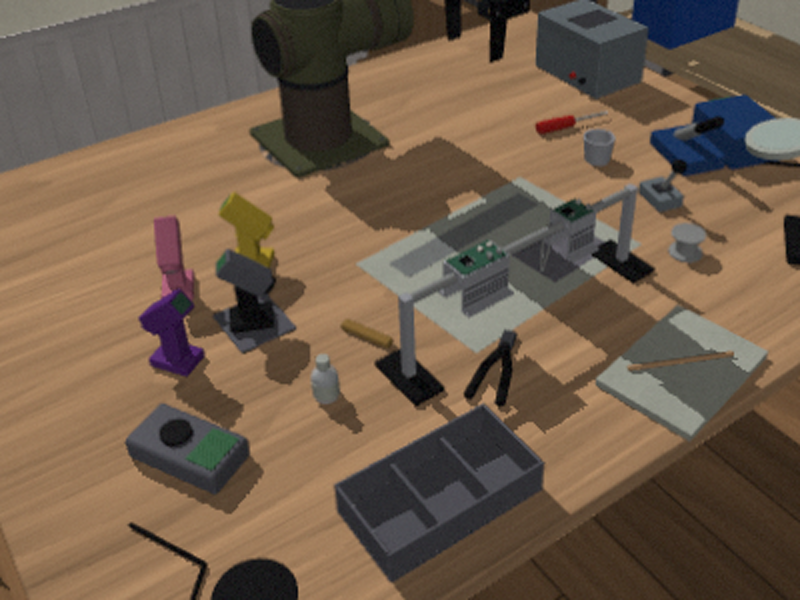

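Both modules hang on the rail at (478,270) and (572,225). The thermometer stands on its plate (250,300), the lever is over, and the bottle and tin are upright. No large module is present.

```bash
python3 -c "
from bench import arm
print(arm.close_job())"
```

```text
the job is handed in; nothing more can be done
None
```

The job is handed in, with no verdict returned: the supply is off, the medium then the small module were each held in the thermometer's aim for over two seconds (no large one was found), the thermometer stands mid-plate, both modules hang astride the rail, and the bottle and tin are upright.

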